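Check the drill cases' hinges and reject the stiff one

ROBOT

A 7-joint arm with a two-finger parallel gripper is mounted at the origin on a cart in front of the work surface, level with it; the furniture and walls round the work are solid. World frame = base frame: x ahead of the robot, y to its left, z up, the work surface at z = 0. Lengths are in m, angles in degrees, forces in N, time in s.
With the tool pointing down it reaches from about 0.4 to 0.925 m from the base axis. Payload 5.6 kg.
Tool frame: the origin (TCP) lies on the centre line of the jaws, within the pads' length; the fingertips stand 17 mm ahead of it and the grasp point (between the pads) lies 2 mm behind it; z points along the fingers, y is the line along which they close (so a half turn about z gives the same grasp; the last joint's range is limited). The gripper opens to 85 mm and grips with 20 to 120 N. Pads are 22 mm wide; open, the fingers measure 114 mm over their backs; the gripper's body (76 mm by 85 mm) begins 54 mm behind the grasp point. The pads swing forward as they close: fully open they stand 13 mm farther back than shut.
Start: joints at [61.306, 26.786, -0.665, 91.828, 0.344, 61.387, -3.226], TCP at [0.287, -0.583, 0.248] pointing down, gripper open.
Joint ranges: [-144.91, 144.91], [-17.63, 115.5], [-89.93, 88.59], [15.96, 139.68], [-74.01, 254.01], [8.47, 105.57], [-167.45, 167.45]. Speed limits (degrees/s): [147.25, 147.25, 180, 180, 180, 180, 180].

INTERFACE

Orientations are given as [roll, pitch, yaw] about the fixed x, y, z axes, in that order (R = Rz(yaw) Ry(pitch) Rx(roll)).
In Python, from cell import manip gives the robot as it stands.
- The arm moves only by the shell command python3 jog.py 'ROWS' [FORCE]. ROWS is 1 to 5 rows, parted by semicolons, with the numbers parted by spaces; each row has 7 numbers: a rotation vector rx, ry, rz in degrees, then dx, dy, dz in m, then the finger opening in m; each row is the pose to reach, as a shift and turn from the pose commanded when the command began, along the tool's axes at that moment; what a row does not reach only later rows make up. A row lasts 1/8 s, in which the tool goes at most 0.0625 m and 10.7 degrees, less where a joint would pass 70% of its speed; a pose out of reach is approached as far as the arm can. The fingers move at their own pace and stop on an object; FORCE is the grip in N (left out, the last holds). Time passes only in rows, so rows that do not move let the fingers close. It prints the time, the measured TCP pose, the force, the opening and the grip force at its end. Input that does not fit is refused with a message, and nothing moves.
- manip.observe(): the state, without advancing time (a new reading comes with each control period).
- manip.grab_frame(name): name is "side" or "top" or "wrist"; returns the picture (480x640x3 uint8, red, green, blue); there is no depth.
- manip.camera_params(name): a dict with "fx", "fy", "cx", "cy" (pixels), "cam_to_world" (4x4, takes a point from camera to world coordinates). Camera axes: x right, y up, looking along -z (the intrinsics and any distortion apply to the point x, -y, -z); pixel columns grow to the right and rows downward; lengths in m; the calibration is good to about 2 mm. A picture is of the moment at which its call begins: read the wrist's pose just before it. camera_params takes no time and is no camera call; for the wrist camera it gives the pose at the moment of the call.
- manip.close_job(): hands the job in; it is judged then, once.
The state is a dict: "time_s": time; "qpos": joint angles; "joint_velocities": joint speeds; "effort": joint torques, N m; "tool_pos": TCP position; "orientation": TCP orientation; "force": force on the tool from outside, world axes, zero at the start; "moment": the same for the moment, N m; "width": finger opening in m; "grip_force": force on a finger pad.
Only numpy, scipy, OpenCV 4.12 (cv2) and the standard library are available. Lean on these libraries where they do the work, as an engineer would, in place of code of your own. Each camera call takes 0.05 s, during which the arm holds its last target. There are 200 camera calls.

TASK

Check the hinges of the three drill cases: swing each lid up by its handle to a little past upright and let it go. A free lid drops back wide open by itself: leave those two cases standing wide open where they are; the one whose lid stays where you let it go is stiff: shut it again and lay that case flat in the empty reject tray. Do not disturb the other things on the bench.

Things in the scene. Friction and masses are not known exactly. Their poses are not given: they have to be found in the camera images.
- case_1: one of three alike dark steel drill cases, 96 mm deep (x) x 56 wide (y) x 42 high shut, 0.8 kg, loose. Origin: centre of the underside; x from handle side to hinge side, y along the hinge, z up. With the lid (54 mm wide) shut, grip the base (lower 30 mm, 56 wide) across y, about 28 mm above the underside. A bow handle sticks out 42 mm from the lid's front (-x) edge.
- case_1_lid (a joint): lid hinge of case_1: 0 shut (as it starts), 1.57 upright, 2.3 wide open at its stop. Lid 60 g. A free lid falls shut from below about 1.5 and falls back to the stop from beyond about 1.6; a stiff one stays at whatever angle it is let go, and takes about 1 N at the bar to turn. One of the three is stiff; it looks like the others and its place varies.
- case_1_bar (a point): middle of case_1's handle bar, on the lid: round, 8 mm thick, straight for 38 mm along the case's y, 35 mm gap to the lid's edge: pinch it from above, one finger before, one behind it. Shut: 88 mm before the case's centre (-x), 35 mm above its underside; swings at radius 139 mm about the hinge. Axes: the lid's (the case's when shut).
- case_1_hinge (a point): middle of the hinge line of case_1, 51 mm behind the case's centre (+x), 31 mm up; the lid turns about the case's y through it, the bar going up and then back.
- case_2: one of three alike dark steel drill cases, 96 mm deep (x) x 56 wide (y) x 42 high shut, 0.8 kg, loose. Origin: centre of the underside; x from handle side to hinge side, y along the hinge, z up. With the lid (54 mm wide) shut, grip the base (lower 30 mm, 56 wide) across y, about 28 mm above the underside. A bow handle sticks out 42 mm from the lid's front (-x) edge.
- case_2_lid (a joint): lid hinge of case_2: 0 shut (as it starts), 1.57 upright, 2.3 wide open at its stop. Lid 60 g. A free lid falls shut from below about 1.5 and falls back to the stop from beyond about 1.6; a stiff one stays at whatever angle it is let go, and takes about 1 N at the bar to turn. One of the three is stiff; it looks like the others and its place varies.
- case_2_bar (a point): middle of case_2's handle bar, on the lid: round, 8 mm thick, straight for 38 mm along the case's y, 35 mm gap to the lid's edge: pinch it from above, one finger before, one behind it. Shut: 88 mm before the case's centre (-x), 35 mm above its underside; swings at radius 139 mm about the hinge. Axes: the lid's (the case's when shut).
- case_2_hinge (a point): middle of the hinge line of case_2, 51 mm behind the case's centre (+x), 31 mm up; the lid turns about the case's y through it, the bar going up and then back.
- case_3: one of three alike dark steel drill cases, 96 mm deep (x) x 56 wide (y) x 42 high shut, 0.8 kg, loose. Origin: centre of the underside; x from handle side to hinge side, y along the hinge, z up. With the lid (54 mm wide) shut, grip the base (lower 30 mm, 56 wide) across y, about 28 mm above the underside. A bow handle sticks out 42 mm from the lid's front (-x) edge.
- case_3_lid (a joint): lid hinge of case_3: 0 shut (as it starts), 1.57 upright, 2.3 wide open at its stop. Lid 60 g. A free lid falls shut from below about 1.5 and falls back to the stop from beyond about 1.6; a stiff one stays at whatever angle it is let go, and takes about 1 N at the bar to turn. One of the three is stiff; it looks like the others and its place varies.
- case_3_bar (a point): middle of case_3's handle bar, on the lid: round, 8 mm thick, straight for 38 mm along the case's y, 35 mm gap to the lid's edge: pinch it from above, one finger before, one behind it. Shut: 88 mm before the case's centre (-x), 35 mm above its underside; swings at radius 139 mm about the hinge. Axes: the lid's (the case's when shut).
- case_3_hinge (a point): middle of the hinge line of case_3, 51 mm behind the case's centre (+x), 31 mm up; the lid turns about the case's y through it, the bar going up and then back.
- reject_tray: the empty reject tray: open aluminium tray, fixed, outside 184 mm (x) x 146 (y), walls 3 mm, rim 23 mm above the worktop, floor 3 mm above it. Origin: centre of the underside; inside 178 x 140 mm.
- tray_floor (a point): middle of the tray's inner floor, axes of the tray.
- oiler: small upright oil bottle, 29 mm across, 90 high; a bystander, loose, leave it alone. Origin: centre of its underside, z up.
- grease_pot: round pot, 53 mm across, 50 high; a bystander, loose, leave it alone. Origin: centre of its underside, z up.
- bearing: ball bearing lying flat, 52 mm across, 15 high; a bystander, loose, leave it alone. Origin: centre of its underside, z up.
- nut: hexagon nut lying flat, 33 mm across, 16 high; a bystander, loose, leave it alone. Origin: centre of its underside, z up.
- threadlock: upright bottle, 33 mm across, 115 high; a bystander, loose, leave it alone. Origin: centre of its underside, z up.

How it is judged:
By the outcome, as a careful person would: the job done as asked, in the order asked, and still so for the second after the job is handed in, with the robot touching nothing.
It also fails if it takes over 72 s, if anything falls off the work surface, if the arm or the gripper's body presses on something with over 40 N, if the wrist force passes 120 N, or if a joint passes its speed limit or range.

## Working session

There is one attempt and no reset: what is moved stays moved. The work goes in short steps, Python scripts to look and compute and a shell command to move; the robot and the scene stay as the last step left them, time stands still between calls to the robot, and variables do not carry over. Pictures are saved under pics/ and viewed, at most 10 in all, crops included, and the job is handed in when it is done.

```bash
ls; mkdir -p pics; python3 - <<'E'
from cell import manip
import cv2,numpy as np
np.set_printoptions(precision=4,suppress=True)
for n in("top","side"):
    f=manip.grab_frame(n); cv2.imwrite(f"pics/{n}0.png",f[:,:,::-1]); p=manip.camera_params(n); print(n,p)
print(manip.observe())
E
```

```text
cell.py
jog.py
pics
top {'fx': 506.8354918939531, 'fy': 506.8354918939531, 'cx': 315.7121380580478, 'cy': 234.0250718693823, 'cam_to_world': array([[-0.0028,  0.9945, -0.1047,  0.4294],
       [-1.    , -0.0026,  0.0014, -0.0181],
       [ 0.0011,  0.1047,  0.9945,  1.3704],
       [ 0.    ,  0.    ,  0.    ,  1.    ]])}
side {'fx': 447.6530466638609, 'fy': 447.6530466638609, 'cx': 320.1116995414096, 'cy': 228.72878030557973, 'cam_to_world': array([[ 0.5881,  0.3646, -0.7219, -0.1243],
       [-0.8087,  0.2537, -0.5307, -0.4953],
       [-0.0103,  0.8959,  0.4441,  0.4763],
       [ 0.    ,  0.    ,  0.    ,  1.    ]])}
{'time_s': 0.1, 'qpos': array([61.308 , 26.831 , -0.6667, 91.8752,  0.3404, 61.3856, -3.2253]), 'joint_velocities': array([-0.0377, -0.0338,  0.0663, -0.0741,  0.0106, -0.0417,  0.1012]), 'effort': array([  0.0013, -53.3516,   0.0214, -25.1964,   0.0114,   0.0043,
         0.    ]), 'tool_pos': array([ 0.287 , -0.5827,  0.2474]), 'orientation': array([-179.9103,    0.0027,   26.2251]), 'force': array([0.4136, 0.5956, 0.3963]), 'moment': array([-0.0065,  0.0534, -0.0154]), 'grip_force': 0.0, 'width': 0.08514918252837035}
```

View pics/top0.png

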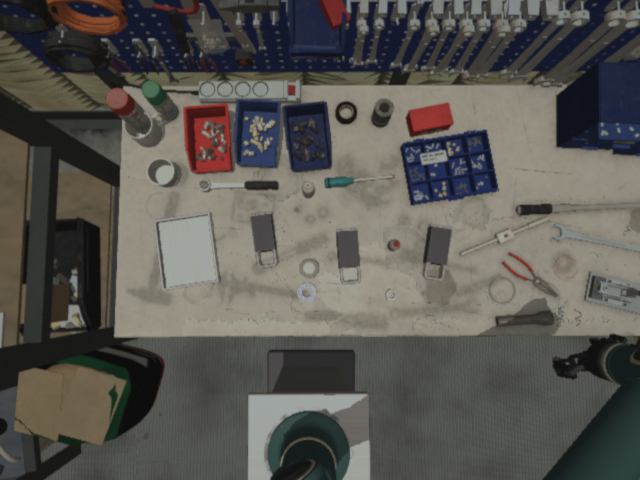

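View pics/side0.png

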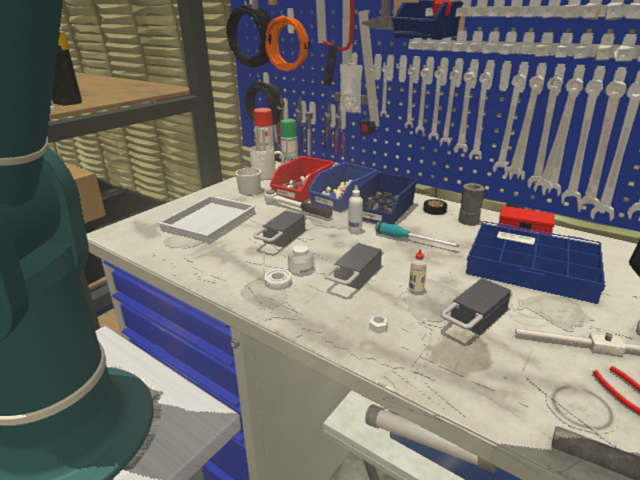

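The top view shows the three cases at about (263,235), (348,250) and (437,245), their handles towards the robot. The tray is at (187,250), the pot at (309,268), the bearing at (307,292), the oiler at (394,244), the nut at (390,295) and the threadlock at (308,188). The side view shows the same cases at about (280,230), (355,265) and (480,305).

```bash
cat > h.py <<'E'
from cell import manip
import cv2,numpy as np
np.set_printoptions(precision=4,suppress=True)
def ray(p,u,v):
    M=p["cam_to_world"]; d=M[:3,:3]@np.array([(u-p["cx"])/p["fx"],-(v-p["cy"])/p["fy"],-1]); return M[:3,3],d/np.linalg.norm(d)
def plane(p,u,v,z):
    o,d=ray(p,u,v); return o+d*(z-o[2])/d[2]
def tri(p1,a,p2,b):
    o1,d1=ray(p1,*a);o2,d2=ray(p2,*b)
    s=np.linalg.lstsq(np.c_[d1,-d2],o2-o1,rcond=None)[0]
    x=o1+s[0]*d1;y=o2+s[1]*d2; return (x+y)/2,np.linalg.norm(x-y)
def proj(p,X):
    M=np.linalg.inv(p["cam_to_world"]);c=M[:3,:3]@X+M[:3,3];return np.array([p["cx"]-p["fx"]*c[0]/c[2],p["cy"]+p["fy"]*c[1]/c[2]])
E
python3 - <<'E'
from h import *
pt,ps=manip.camera_params("top"),manip.camera_params("side")
t=cv2.imread("pics/top0.png");s=cv2.imread("pics/side0.png")
h=cv2.cvtColor(t,cv2.COLOR_BGR2HSV)
m=((h[...,2]<90)).astype(np.uint8)*255; m=cv2.morphologyEx(m,cv2.MORPH_OPEN,np.ones((5,5)))
for (u,v) in((263,230),(348,243),(437,238)):
    q=np.zeros_like(m);q[v-40:v+40,u-35:u+35]=m[v-40:v+40,u-35:u+35]
    c=max(cv2.findContours(q,0,1)[0],key=cv2.contourArea)
    r=cv2.minAreaRect(c);b=cv2.boxPoints(r); P=np.array([plane(pt,x,y,.042)[:2] for x,y in b])
    print(r,"ctr",P.mean(0));print(P, [np.linalg.norm(P[i]-P[i-1]) for i in range(4)])
# tray
m=cv2.inRange(h[...],(0,0,150),(180,60,255))
A=np.vstack([np.hstack([cv2.resize(t[200:300,150:310],None,fx=2.5,fy=2.5,interpolation=2),cv2.resize(t[200:300,310:470],None,fx=2.5,fy=2.5,interpolation=2)]),
 np.hstack([cv2.resize(s[190:310,230:390],None,fx=2.5,fy=2.5,interpolation=2),cv2.resize(s[240:360,390:550],None,fx=2.5,fy=2.5,interpolation=2)])])
cv2.imwrite("pics/c1.png",A);print(A.shape)
E
```

```text
((263.6989440917969, 232.8173828125), (36.9262580871582, 21.93030548095703), 82.14668273925781) ctr [0.573  0.1171]
[[0.6176 0.1529]
 [0.6254 0.0955]
 [0.5284 0.0816]
 [0.5206 0.1386]] [np.float64(0.09799767188887364), np.float64(0.057939248085140005), np.float64(0.0980596178332032), np.float64(0.057501654843615836)]
((348.0, 248.5), (35.0, 22.0), 90.0) ctr [ 0.5309 -0.1047]
[[ 0.5771 -0.0761]
 [ 0.577  -0.1342]
 [ 0.4848 -0.1331]
 [ 0.4849 -0.0755]] [np.float64(0.09220090677530271), np.float64(0.05802405628040226), np.float64(0.09220818742990891), np.float64(0.05760482103006248)]
((436.49664306640625, 245.64764404296875), (23.887432098388672, 36.74707794189453), 8.426968574523926) ctr [ 0.5379 -0.3375]
[[ 0.4946 -0.2983]
 [ 0.5905 -0.3149]
 [ 0.581  -0.377 ]
 [ 0.4853 -0.36  ]] [np.float64(0.06237545240380585), np.float64(0.09733997203342674), np.float64(0.06284655002571259), np.float64(0.09728528756714784)]
(550, 800, 3)
```

View pics/c1.png

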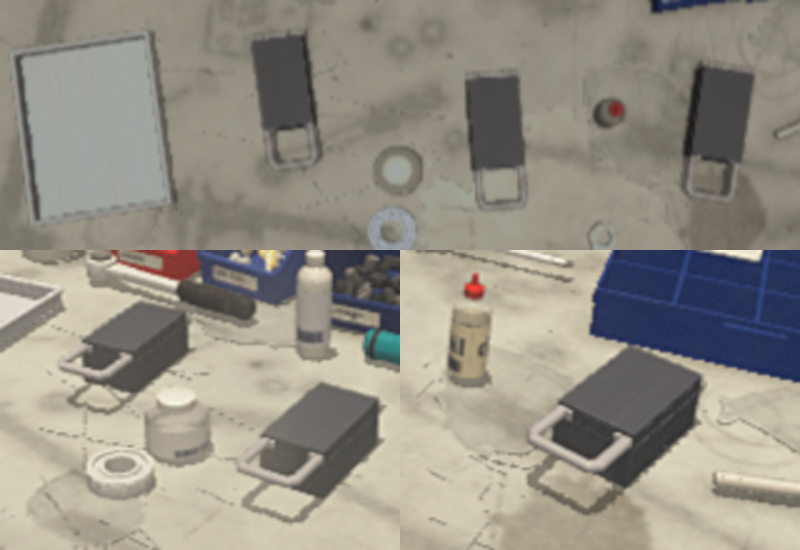

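The crops show the bars clearly: left case's in the top crop at (294,162), middle at (501,205), right at (711,195). The side crops show their ends at (63,365)–(102,376), (242,463)–(292,484) and (533,433)–(598,466), and the tray rim corners are readable in both views.

```bash
cat > m1.py <<'E'
from h import *
pt,ps=manip.camera_params("top"),manip.camera_params("side")
T1=lambda a:(150+a[0]/2.5-.3,200+a[1]/2.5-.3)
T2=lambda a:(310+(a[0]-400)/2.5-.3,200+a[1]/2.5-.3)
S1=lambda a:(230+a[0]/2.5-.3,190+(a[1]-250)/2.5-.3)
S2=lambda a:(390+(a[0]-400)/2.5-.3,240+(a[1]-250)/2.5-.3)
D={"A":(T1,S1,[((270,165),(63,365)),((317,160),(102,376)),((252,38),(131,303)),((303,34),(188,318)),((266,130),(83,344))]),
"B":(T2,S1,[((479,206),(242,463)),((525,205),(292,484)),((466,74),(321,384)),((519,72),(379,400)),((470,168),(263,440))]),
"C":(T2,S2,[((686,192),(533,433)),((736,197),(598,466)),((704,64),(632,348)),((753,70),(701,379)),((692,155),(558,407))])}
for k,(a,b,L) in D.items():
    print(k)
    for x,y in L: print(*tri(pt,a(x),ps,b(y)))
print("tray")
for a,b in zip([(13,50),(152,32),(174,203),(35,222)],[None]*4): print(plane(pt,*T1(a),.023))
s=cv2.imread("pics/side0.png");h=cv2.cvtColor(s,cv2.COLOR_BGR2HSV)
cv2.imwrite("pics/c2.png",cv2.resize(s[185:250,145:275],None,fx=5,fy=5,interpolation=2))
E
python3 m1.py
```

```text
A
[0.4876 0.1322 0.0326] 0.0028023526334388857
[0.4904 0.0849 0.035 ] 0.0037837698280223805
[0.6178 0.1567 0.0377] 0.01012327939124422
[0.6257 0.0995 0.0337] 0.0008021483896613466
[0.5228 0.1378 0.0372] 0.0014432909918262148
B
[ 0.4442 -0.0883  0.0349] 0.003945649680072288
[ 0.4438 -0.1349  0.0345] 0.0003955882743877572
[ 0.5822 -0.0738  0.0356] 0.00059982662510396
[ 0.5834 -0.1289  0.0376] 0.0027708978765177386
[ 0.4842 -0.0795  0.0317] 0.004277265975893188
C
[ 0.458  -0.3064  0.0352] 0.0044743824858079154
[ 0.451  -0.355   0.0361] 0.0031497138903078662
[ 0.5926 -0.3272  0.0365] 0.0014114376001589956
[ 0.5859 -0.3786  0.0339] 0.00099185096719012
[ 0.4957 -0.3112  0.0355] 0.0008377435365774849
tray
[0.611  0.4109 0.023 ]
[0.6301 0.2623 0.023 ]
[0.4472 0.2355 0.023 ]
[0.4276 0.3821 0.023 ]
```

View pics/c2.png

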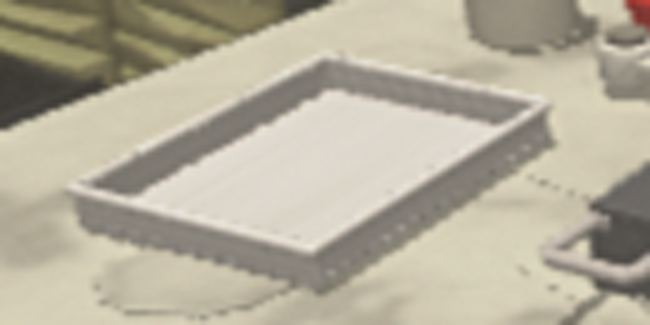

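The tray crop shows the rim corners at (72,188), (315,256), (550,102) and (325,57). Bars triangulate to about 35 mm up, as stated. I go to the right-hand case (C) first.

```bash
cat > go.py <<'E'
# go.py x y z yaw [roll pitch are kept down]: prints shift in tool axes
import sys; from h import *
from scipy.spatial.transform import Rotation as R
o=manip.observe(); x,y,z,w=map(float,sys.argv[1:5])
r=R.from_euler("xyz",o["orientation"],degrees=True); g=R.from_euler("xyz",[180,0,w],degrees=True)
print(r.inv().apply(np.array([x,y,z])-o["tool_pos"]),(r.inv()*g).as_rotvec(degrees=True),"q7",o["qpos"][6],"pos",o["tool_pos"],o["orientation"],"w",o["width"],"F",o["force"],o["time_s"])
E
python3 jog.py '0 0 -10.7 0.052 -0.03 0 0.03;0 0 -21.4 0.104 -0.06 0.02 0.03;0 0 -32 0.156 -0.09 0.05 0.03;0 0 -42.7 0.209 -0.12 0.08 0.03;0 0 -53.4 0.2615 -0.152 0.11 0.03' 30
python3 jog.py '0 0 -1 0 0 0 0.03;0 0 -1 0 0 0 0.03'
python3 go.py .4545 -.3307 .12 80.6
```

```text
time_s: 0.72
tool_pos: [0.4472, -0.3423, 0.1448]
orientation: [180.0, 0.0, 80.0]
force: [0.5, -0.8, -0.2]
width: 0.0301
grip_force: 0.0
time_s: 0.98
tool_pos: [0.4462, -0.3443, 0.1454]
orientation: [-180.0, 0.0, 80.6]
force: [0.1, -0.6, 0.2]
width: 0.0302
grip_force: 0.0
[0.0148 0.006  0.0253] [-0.0451  0.0141 -0.0284] q7 16.0757752634946 pos [ 0.4462 -0.3443  0.1454] [-179.9549    0.0141   80.5716] w 0.03016154889729306 F [ 0.1285 -0.5904  0.2288] 0.975
```

```bash
python3 jog.py '0 0 0 0.0148 0.006 0.0253 0.03;0 0 0 0.0148 0.006 0.0253 0.03;0 0 0 0.0148 0.006 0.0253 0.03'
python3 - <<'E'
from h import *
p=manip.camera_params("wrist");f=manip.grab_frame("wrist");cv2.imwrite("pics/w1.png",f[:,:,::-1]);print(manip.observe()["tool_pos"],p)
for X in ([.458,-.3064,.035],[.451,-.355,.035]): print(proj(p,np.array(X)))
E
```

```text
time_s: 1.35
tool_pos: [0.4545, -0.3319, 0.1211]
orientation: [180.0, 0.1, 80.5]
force: [0.1, -0.9, 0.3]
width: 0.0302
grip_force: 0.0
[ 0.4547 -0.3319  0.1213] {'fx': 355.1466011638595, 'fy': 355.1466011638595, 'cx': 321.0851149475783, 'cy': 236.984156547481, 'cam_to_world': array([[ 0.9863,  0.1588,  0.044 ,  0.4652],
       [-0.1648,  0.9486,  0.2702, -0.2634],
       [ 0.0012, -0.2737,  0.9618,  0.2456],
       [ 0.    ,  0.    ,  0.    ,  1.    ]])}
[320.6427 210.9069]
[322.3883 286.0152]
```

View pics/w1.png

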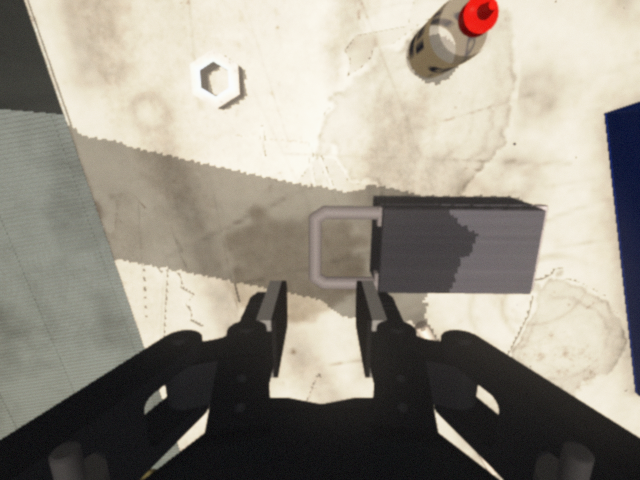

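The wrist view shows case C's bar at column 314.5, rows 209–285 (my prediction was 321), so the bar sits 4 mm nearer than estimated and is parallel to the image's vertical. The rest is clear.

```bash
python3 jog.py '0 0 0 0.001 -0.004 0.03 0.03;0 0 0 0.001 -0.004 0.06 0.03;0 0 0 0.001 -0.004 0.0875 0.03;0 0 0 0.001 -0.004 0.0875 0.03;0 0 0 0.001 -0.004 0.0875 0.03' 30
python3 jog.py '0 0 0 0 0 0 0;0 0 0 0 0 0 0;0 0 0 0 0 0 0;0 0 0 0 0 0 0' 30
python3 - <<'E'
import numpy as np
for t in range(0,106,10):
    a=np.radians(t+1.6); a0=np.radians(1.6); print(t, round(.139*(np.cos(a0)-np.cos(a)),4), round(-.139*(np.sin(a)-np.sin(a0)),4))
E
```

```text
time_s: 2.02
tool_pos: [0.4518, -0.3295, 0.0341]
orientation: [179.9, 0.1, 80.6]
force: [0.8, 0.6, 0.3]
width: 0.0299
grip_force: 0.0
time_s: 2.52
tool_pos: [0.4515, -0.3292, 0.034]
orientation: [179.9, 0.1, 80.6]
force: [-1.9, 0.6, 6.8]
width: 0.007
grip_force: 29.5
0 0.0 -0.0
10 0.0028 -0.0241
20 0.0097 -0.0473
30 0.0206 -0.069
40 0.035 -0.0884
50 0.0526 -0.1051
60 0.0728 -0.1184
70 0.0951 -0.128
80 0.1186 -0.1336
90 0.1428 -0.1351
100 0.1669 -0.1323
```

```bash
python3 jog.py '0 0 0 0 0.0028 -0.0241 0;0 0 0 0 0.0097 -0.0473 0;0 0 0 0 0.0206 -0.069 0;0 0 0 0 0.035 -0.0884 0;0 0 0 0 0.0526 -0.1051 0' 30
python3 jog.py '0 0 0 0 0.0202 -0.0133 0;0 0 0 0 0.0425 -0.0229 0;0 0 0 0 0.066 -0.0285 0;0 0 0 0 0.0902 -0.03 0;0 0 0 0 0.1143 -0.0272 0'
python3 jog.py '0 0 0 0 0 0 0;0 0 0 0 0 0 0'
```

```text
time_s: 3.15
tool_pos: [0.5005, -0.3376, 0.1385]
orientation: [-179.7, 0.0, 80.5]
force: [-6.6, 0.3, 2.5]
width: 0.0067
grip_force: 29.3
time_s: 3.78
tool_pos: [0.6169, -0.3572, 0.1675]
orientation: [179.8, 0.1, 80.6]
force: [-2.5, -0.6, -0.8]
width: 0.0067
grip_force: 30.7
time_s: 4.03
tool_pos: [0.6174, -0.3571, 0.1673]
orientation: [179.7, 0.1, 80.6]
force: [1.0, -2.8, 6.0]
width: 0.0067
grip_force: 31.2
```

```bash
python3 jog.py '0 0 0 0 0 0 0.04;0 0 0 0 0 0 0.04;0 0 0 0 0 0 0.04'
python3 jog.py '0 0 0 0 0 -0.03 0.04;0 0 0 0 0 -0.06 0.04;0 0 0 0 0 -0.06 0.04;0 0 0 0 0 -0.06 0.04'
python3 - <<'E'
from h import *
f=manip.grab_frame("side");cv2.imwrite("pics/s1.png",f[150:350,380:580,::-1])
w=manip.grab_frame("wrist")
a=cv2.resize(f[130:350,380:600,::-1],(400,400));b=cv2.resize(w[:,:,::-1],(400,300));b=cv2.copyMakeBorder(b,0,100,0,0,0)
cv2.imwrite("pics/s1.png",np.hstack([a,b]))
E
```

```text
time_s: 4.4
tool_pos: [0.6155, -0.3554, 0.1647]
orientation: [-180.0, -0.0, 80.6]
force: [0.5, -0.3, -0.1]
width: 0.0402
grip_force: 0.0
time_s: 4.9
tool_pos: [0.6152, -0.3555, 0.2242]
orientation: [-179.9, -0.0, 80.6]
force: [-0.5, 0.5, 0.0]
width: 0.0401
grip_force: 0.0
```

View pics/s1.png

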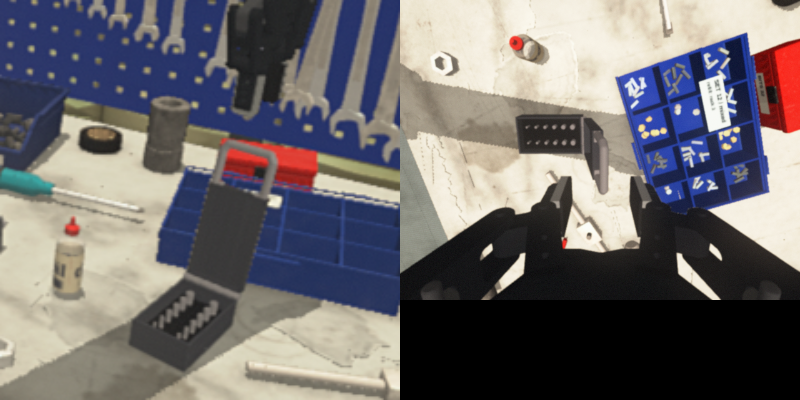

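The side view shows case C with its lid just past upright, bar at crop (245,155), clear of the fingers. It looks like it is staying; I confirm with a second frame.

```bash
cat > bar.py <<'E'
# lid state: bright handle blob centroid change between frames
from h import *
E
python3 - <<'E'
from h import *
np.save("/tmp/a.npy",manip.grab_frame("side"))
E
python3 jog.py '0 0 0 0 0 0 0.03;0 0 0 0 0 0 0.03;0 0 0 0 0 0 0.03;0 0 0 0 0 0 0.03'
python3 - <<'E'
from h import *
a=np.load("/tmp/a.npy").astype(int);b=manip.grab_frame("side").astype(int)
d=np.abs(a-b).max(2)[195:350,440:560];print((d>40).sum())
E
rm bar.py; python3 go.py .444 -.1116 .21 93.8
```

```text
time_s: 5.55
tool_pos: [0.6158, -0.3557, 0.2251]
orientation: [180.0, 0.0, 80.6]
force: [0.8, -0.1, -0.6]
width: 0.0301
grip_force: 0.0
1
[ 0.2129 -0.2093  0.0151] [  0.0042   0.0049 -13.1752] q7 10.712705381603488 pos [ 0.6158 -0.3557  0.2251] [179.9953   0.0044  80.6248] w 0.030147262931810036 F [0.0884 0.4534 0.0066] 5.6
```

Nothing changed, so case C is the stiff one. I test the other two before dealing with it; next is the middle case (B).

```bash
python3 jog.py '0 0 -3 0.043 -0.042 0 0.03;0 0 -6 0.085 -0.084 0 0.03;0 0 -9 0.128 -0.126 0.01 0.03;0 0 -12 0.17 -0.168 0.04 0.03;0 0 -13.2 0.213 -0.213 0.1 0.03'
python3 jog.py '0 0 0 0 0 0 0.03;0 0 0 0 0 0 0.03'
cat > lid.py <<'E'
import sys;from h import *
p=manip.camera_params("wrist");o=manip.observe();f=manip.grab_frame("wrist");cv2.imwrite(sys.argv[1],f[:,:,::-1])
x,y,w=map(float,sys.argv[2:5]);g=cv2.cvtColor(f,cv2.COLOR_RGB2GRAY)
w=np.radians(w);ax=np.array([np.cos(w),np.sin(w),0]);B=np.array([x,y,.035])
# lid front edge along case axis and lid side edges, as brightness steps seen on the plane of the lid top / bar
for off in (-.012,0,.012):
    s=np.arange(-.03,.16,.001);n=np.array([-np.sin(w),np.cos(w),0])
    print("across bar",off,[int(g[int(q[1]),int(q[0])]) for q in (proj(p,B+ax*t+n*off) for t in np.arange(-.02,.05,.002))])
print("mid px",proj(p,B),"pos",o["tool_pos"],o["orientation"])
E
python3 lid.py pics/w2.png .440 -.1116 3.8; python3 go.py .440 -.1116 .033 93.8
```

```text
time_s: 6.22
tool_pos: [0.4524, -0.1258, 0.1448]
orientation: [179.8, 0.1, 93.9]
force: [0.8, 0.0, -0.0]
width: 0.0297
grip_force: 0.0
time_s: 6.48
tool_pos: [0.4536, -0.1276, 0.1448]
orientation: [179.9, 0.0, 93.8]
force: [0.8, -1.7, 0.8]
width: 0.0297
grip_force: 0.0
across bar -0.012 [160, 157, 159, 158, 161, 156, 160, 159, 158, 124, 141, 147, 132, 148, 156, 159, 156, 151, 152, 156, 159, 160, 158, 157, 154, 158, 156, 159, 158, 114, 50, 51, 77, 69, 74]
across bar 0 [173, 173, 164, 165, 165, 166, 162, 165, 165, 140, 146, 150, 140, 143, 166, 168, 164, 165, 163, 164, 166, 162, 165, 163, 162, 166, 162, 163, 160, 85, 51, 56, 72, 71, 71]
across bar 0.012 [241, 241, 242, 243, 239, 241, 243, 244, 242, 210, 214, 232, 199, 153, 180, 242, 241, 242, 242, 243, 243, 243, 242, 243, 241, 240, 222, 237, 216, 121, 57, 62, 120, 117, 117]
mid px [303.0625 216.9135] pos [ 0.4536 -0.1276  0.1448] [179.9044   0.0451  93.8163]
[ 0.0175 -0.0132  0.112 ] [ 0.1443  0.0603 -0.033 ] q7 4.498711333690663 pos [ 0.4541 -0.1281  0.1451] [179.8557   0.0603  93.7669] w 0.029739498442602885 F [-0.2671 -0.8588  0.1536] 6.525
```

View pics/w2.png

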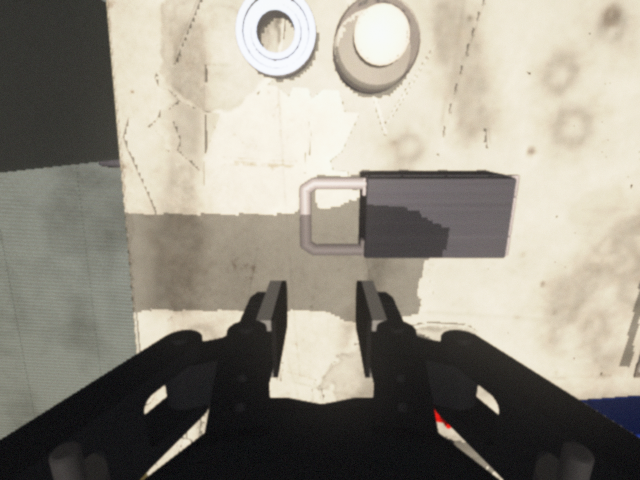

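The wrist view shows case B's bar at column 306, rows 176–254, with the profile placing it 2 mm beyond my value. The pads straddle it and the pot and bearing stay clear above (375,45) and (276,37).

```bash
python3 jog.py '0 0 0 0.017 -0.011 0 0.03;0 0 0 0.017 -0.011 0.04 0.03;0 0 0 0.017 -0.011 0.08 0.03;0 0 0 0.017 -0.011 0.1115 0.03;0 0 0 0.017 -0.011 0.1115 0.03' 30
python3 jog.py '0 0 0 0 0 0 0.03;0 0 0 0 0 0 0;0 0 0 0 0 0 0;0 0 0 0 0 0 0;0 0 0 0 0 0 0' 30
```

```text
time_s: 7.15
tool_pos: [0.4389, -0.1101, 0.0314]
orientation: [-179.8, -0.1, 93.8]
force: [-0.0, 0.2, -0.8]
width: 0.0301
grip_force: 0.0
time_s: 7.78
tool_pos: [0.4415, -0.1112, 0.0337]
orientation: [179.9, 0.1, 93.8]
force: [-0.4, -0.4, 8.3]
width: 0.0066
grip_force: 29.6
```

```bash
python3 jog.py '0 0 0 0 0.0028 -0.0241 0;0 0 0 0 0.0097 -0.0473 0;0 0 0 0 0.0206 -0.069 0;0 0 0 0 0.035 -0.0884 0;0 0 0 0 0.0526 -0.1051 0' 30
python3 jog.py '0 0 0 0 0.0202 -0.0133 0;0 0 0 0 0.0425 -0.0229 0;0 0 0 0 0.066 -0.0285 0;0 0 0 0 0.0902 -0.03 0;0 0 0 0 0.1143 -0.0272 0'
python3 jog.py '0 0 0 0 0 0 0;0 0 0 0 0 0 0.04;0 0 0 0 0 0 0.04;0 0 0 0 0 0 0.04'
python3 jog.py '0 0 0 0 0 -0.03 0.04;0 0 0 0 0 -0.06 0.04;0 0 0 0 0 -0.06 0.04;0 0 0 0 0 -0.06 0.03;0 0 0 0 0 -0.06 0.03'
python3 - <<'E'
from h import *
f=manip.grab_frame("side");t=manip.grab_frame("top")
a=cv2.resize(f[130:350,300:520,::-1],(400,400));b=cv2.resize(t[150:300,310:460,::-1],(400,400))
cv2.imwrite("pics/s2.png",np.hstack([a,b]))
E
python3 go.py .485 .1086 .14 98.4
```

```text
time_s: 8.4
tool_pos: [0.4899, -0.1078, 0.1382]
orientation: [-179.6, 0.0, 93.8]
force: [-6.4, -0.3, 4.3]
width: 0.0065
grip_force: 29.4
time_s: 9.02
tool_pos: [0.6076, -0.1, 0.166]
orientation: [180.0, 0.0, 93.8]
force: [-1.1, -1.0, -3.9]
width: 0.0067
grip_force: 30.4
time_s: 9.52
tool_pos: [0.6063, -0.0998, 0.1649]
orientation: [-180.0, 0.0, 93.8]
force: [-0.4, 0.7, -0.3]
width: 0.0398
grip_force: 0.0
time_s: 10.15
tool_pos: [0.6061, -0.0998, 0.2237]
orientation: [-179.9, -0.0, 93.8]
force: [0.2, -0.2, -0.6]
width: 0.0295
grip_force: 0.0
[ 0.2159 -0.1071  0.0842] [-0.0996 -0.0285 -4.571 ] q7 -0.056733953182450704 pos [ 0.6064 -0.0997  0.2239] [-179.8994   -0.0245   93.829 ] w 0.03020270785357186 F [-1.0451 -0.1246  0.3877] 10.25
```

View pics/s2.png

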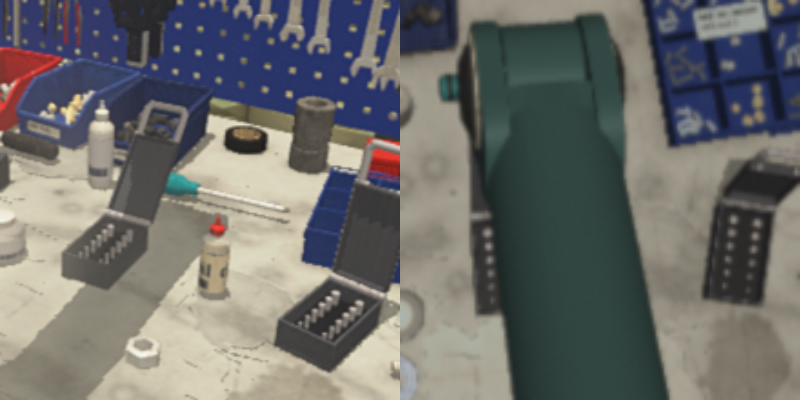

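The side crop shows B's lid leaning back, bar at about (165,118), i.e. full-frame (390,195), more tilted than C's. I check the angle from the geometry while moving on to case A.

```bash
python3 - <<'E'
from h import *
p=manip.camera_params("side")
for n,(x,y,w) in {"B":(.442,-.111,3.8),"C":(.4505,-.330,-9.4)}.items():
  w=np.radians(w);ax=np.array([np.cos(w),np.sin(w),0]);H=np.array([x,y,.031])+.139*ax
  for t in (90,100,110,120,132):
    a=np.radians(t+1.6);print(n,t,proj(p,H-.139*np.cos(a)*ax+[0,0,.139*np.sin(a)]))
E
python3 jog.py '0 0 -1 0.043 -0.02 0 0.03;0 0 -2 0.086 -0.042 0 0.03;0 0 -3 0.13 -0.064 0 0.03;0 0 -4 0.172 -0.086 0.03 0.03;0 0 -4.6 0.216 -0.107 0.084 0.03'
python3 jog.py '0 0 0 0 0 0 0.03;0 0 0 0 0 0 0.03'
python3 lid.py pics/w3.png .487 .1086 8.4; python3 go.py .487 .1086 .033 98.4
```

```text
B 90 [373.1945 184.8821]
B 100 [378.5892 182.4481]
B 110 [383.4605 182.196 ]
B 120 [387.6862 183.9884]
B 132 [391.7888 188.5665]
C 90 [510.2614 214.8634]
C 100 [516.4259 212.0604]
C 110 [521.6497 211.7469]
C 120 [525.8215 213.7666]
C 132 [529.3604 218.9539]
time_s: 10.88
tool_pos: [0.4892, 0.1042, 0.1488]
orientation: [179.8, -0.0, 98.5]
force: [1.6, 0.1, -1.0]
width: 0.0299
grip_force: 0.0
time_s: 11.12
tool_pos: [0.4897, 0.1024, 0.1486]
orientation: [180.0, 0.0, 98.4]
force: [0.5, -0.8, 0.6]
width: 0.0299
grip_force: 0.0
across bar -0.012 [161, 159, 162, 160, 155, 157, 152, 150, 124, 144, 144, 121, 134, 135, 137, 146, 150, 142, 144, 140, 147, 152, 149, 149, 152, 152, 153, 99, 43, 45, 64, 68, 71, 67, 63]
across bar 0 [167, 161, 162, 225, 224, 205, 159, 144, 128, 148, 144, 125, 146, 147, 150, 152, 147, 141, 139, 147, 150, 153, 156, 157, 157, 157, 155, 83, 47, 46, 54, 71, 71, 69, 67]
across bar 0.012 [235, 234, 233, 229, 227, 227, 223, 211, 194, 228, 215, 157, 154, 158, 159, 155, 147, 141, 143, 148, 152, 150, 156, 158, 160, 160, 161, 128, 50, 50, 65, 75, 74, 75, 70]
mid px [319.2642 230.4101] pos [0.4897 0.1024 0.1486] [179.9983   0.0109  98.4152]
[ 0.0071 -0.0024  0.1161] [ 0.0731  0.0172 -0.0592] q7 -21.286499805808578 pos [0.4903 0.1019 0.1491] [179.9269   0.0172  98.3408] w 0.030328889132069405 F [-0.318  -0.9244  0.1778] 11.175
```

B matches the wide-open stop (predicted (392,189)), so it is free. Case A's bar profile agrees to 1 mm.

```bash
python3 jog.py '0 0 0 0.007 -0.0034 0.03 0.03;0 0 0 0.007 -0.0034 0.06 0.03;0 0 0 0.007 -0.0034 0.09 0.03;0 0 0 0.007 -0.0034 0.115 0.03;0 0 0 0.007 -0.0034 0.115 0.03' 30
python3 jog.py '0 0 0 0 0 0 0.03;0 0 0 0 0 0 0;0 0 0 0 0 0 0;0 0 0 0 0 0 0;0 0 0 0 0 0 0' 30
```

```text
time_s: 11.8
tool_pos: [0.4849, 0.1077, 0.0329]
orientation: [-179.9, 0.0, 98.3]
force: [0.7, -0.4, 1.1]
width: 0.0305
grip_force: 0.0
time_s: 12.42
tool_pos: [0.4858, 0.109, 0.0345]
orientation: [179.9, 0.0, 98.4]
force: [0.3, -1.8, 6.0]
width: 0.0066
grip_force: 29.6
```

```bash
python3 jog.py '0 0 0 0 0.0028 -0.0241 0;0 0 0 0 0.0097 -0.0473 0;0 0 0 0 0.0206 -0.069 0;0 0 0 0 0.035 -0.0884 0;0 0 0 0 0.0526 -0.1051 0' 30
python3 jog.py '0 0 0 0 0.0202 -0.0133 0;0 0 0 0 0.0425 -0.0229 0;0 0 0 0 0.066 -0.0285 0;0 0 0 0 0.0902 -0.03 0;0 0 0 0 0.1143 -0.0272 0'
python3 jog.py '0 0 0 0 0 0 0;0 0 0 0 0 0 0.04;0 0 0 0 0 0 0.04;0 0 0 0 0 0 0.04'
python3 jog.py '0 0 0 0 0 -0.03 0.04;0 0 0 0 0 -0.06 0.04;0 0 0 0 0 -0.06 0.04;0 0 0 0 0 -0.06 0.03;0 0 0 0 0 -0.06 0.03'
python3 - <<'E'
from h import *
f=manip.grab_frame("side");cv2.imwrite("pics/s3.png",cv2.resize(f[120:370,200:560,::-1],(792,550)))
p=manip.camera_params("side");w=np.radians(8.4);ax=np.array([np.cos(w),np.sin(w),0]);H=np.array([.486,.109,.031])+.139*ax
for t in (100,132):
    a=np.radians(t+1.6);print(t,(proj(p,H-.139*np.cos(a)*ax+[0,0,.139*np.sin(a)])-[200,120])*2.2)
E
python3 go.py .6155 -.3565 .24 80.6
```

```text
time_s: 13.05
tool_pos: [0.5342, 0.1161, 0.1389]
orientation: [-179.6, 0.1, 98.4]
force: [-5.7, -0.7, 3.7]
width: 0.0066
grip_force: 29.4
time_s: 13.68
tool_pos: [0.6509, 0.1334, 0.1671]
orientation: [179.9, 0.0, 98.4]
force: [-0.2, -0.0, 2.7]
width: 0.0068
grip_force: 31.2
time_s: 14.18
tool_pos: [0.6492, 0.1335, 0.1656]
orientation: [-180.0, 0.0, 98.4]
force: [0.3, -0.7, -0.6]
width: 0.0403
grip_force: 0.0
time_s: 14.8
tool_pos: [0.6491, 0.1332, 0.2244]
orientation: [-179.9, 0.0, 98.4]
force: [1.2, 0.3, -0.6]
width: 0.0302
grip_force: 0.0
100 [217.2423  81.2641]
132 [248.7219  95.5358]
[-0.4796 -0.1051 -0.0152] [-0.1236  0.0272 17.8244] q7 -18.352905650616982 pos [0.6492 0.1333 0.2245] [-179.8742    0.0077   98.4244] w 0.030032638752804264 F [0.312  0.6918 0.9383] 14.85
```

View pics/s3.png

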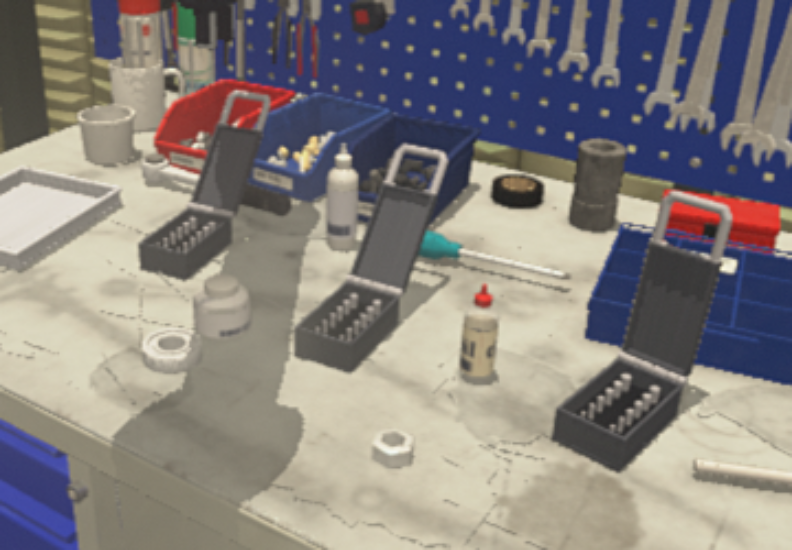

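A's bar at (246,97) matches the wide-open stop (249,96); B is open too, and C's lid still stands just past upright. Back to C to shut it.

```bash
python3 jog.py '0 0 3.5 -0.054 -0.012 -0.015 0.04;0 0 7 -0.108 -0.024 -0.015 0.04;0 0 10 -0.162 -0.036 -0.015 0.04;0 0 13 -0.216 -0.048 -0.015 0.04;0 0 16 -0.27 -0.06 -0.015 0.04'
python3 jog.py '0 0 1 -0.041 -0.02 0 0.04;0 0 1.8 -0.082 -0.04 0 0.04;0 0 1.8 -0.123 -0.06 0 0.04;0 0 1.8 -0.164 -0.08 0 0.04'
python3 jog.py '0 0 0 0 0 0 0.04;0 0 0 0 0 0 0.04'
python3 go.py .6155 -.3565 .1665 80.6
```

```text
time_s: 15.48
tool_pos: [0.6294, -0.1441, 0.2401]
orientation: [-179.9, -0.0, 82.3]
force: [0.5, 0.7, 0.2]
width: 0.0399
grip_force: 0.0
time_s: 15.98
tool_pos: [0.5279, -0.2954, 0.2401]
orientation: [-179.9, -0.0, 80.6]
force: [-0.2, -0.5, 0.1]
width: 0.0401
grip_force: 0.0
time_s: 16.23
tool_pos: [0.5293, -0.2937, 0.2404]
orientation: [-180.0, -0.1, 80.6]
force: [0.1, 0.9, 0.0]
width: 0.0399
grip_force: 0.0
[-0.048   0.0953  0.0738] [-0.0231 -0.0574  0.0404] q7 8.79810041080177 pos [ 0.5293 -0.2937  0.2404] [-179.9769   -0.0575   80.6404] w 0.03990700937778743 F [0.0729 0.9132 0.0393] 16.225
```

```bash
python3 jog.py '0 0 0 -0.024 0.048 0 0.04;0 0 0 -0.048 0.095 0 0.04;0 0 0 -0.048 0.095 0 0.04;0 0 0 -0.048 0.095 0.035 0.04;0 0 0 -0.048 0.095 0.074 0.04'
python3 jog.py '0 0 0 0 0 0 0.04;0 0 0 0 0 0 0.0;0 0 0 0 0 0 0.0;0 0 0 0 0 0 0.0;0 0 0 0 0 0 0.0' 30
python3 - <<'E'
import numpy as np
for s,e in((98,50),(50,0)):
  for t in np.linspace(s,e,6)[1:]:
    a=np.radians(t+1.6); a0=np.radians(s+1.6); print(round(t), round(.139*(np.cos(a0)-np.cos(a)),4), round(-.139*(np.sin(a)-np.sin(a0)),4))
E
```

```text
time_s: 16.85
tool_pos: [0.6161, -0.3549, 0.1666]
orientation: [179.9, -0.0, 80.8]
force: [0.1, 0.1, -1.3]
width: 0.04
grip_force: 0.0
time_s: 17.48
tool_pos: [0.6165, -0.3572, 0.1693]
orientation: [179.8, 0.0, 80.6]
force: [0.6, 1.1, 6.1]
width: 0.0068
grip_force: 29.6
88 -0.0232 -0.0019
79 -0.0464 0.0
69 -0.0689 0.0058
60 -0.0901 0.0152
50 -0.1095 0.0281
40 -0.0176 0.0166
30 -0.0321 0.0361
20 -0.0429 0.0578
10 -0.0498 0.081
0 -0.0526 0.1051
```

```bash
python3 jog.py '0 0 0 0 -0.0232 -0.0019 0;0 0 0 0 -0.0464 0 0;0 0 0 0 -0.0689 0.0058 0;0 0 0 0 -0.0901 0.0152 0;0 0 0 0 -0.1095 0.0281 0' 30
python3 jog.py '0 0 0 0 -0.0176 0.0166 0;0 0 0 0 -0.0321 0.0361 0;0 0 0 0 -0.0429 0.0578 0;0 0 0 0 -0.0498 0.081 0;0 0 0 0 -0.0526 0.1055 0'
python3 jog.py '0 0 0 0 0 0 0;0 0 0 0 0 0 0'
```

```text
time_s: 18.1
tool_pos: [0.5069, -0.3395, 0.1406]
orientation: [179.9, 0.1, 80.6]
force: [1.3, 0.9, -0.7]
width: 0.0066
grip_force: 31.3
time_s: 18.73
tool_pos: [0.4532, -0.3309, 0.0329]
orientation: [-179.8, 0.0, 80.6]
force: [-2.6, 0.7, 1.3]
width: 0.0069
grip_force: 33.5
time_s: 18.98
tool_pos: [0.4538, -0.3306, 0.0334]
orientation: [-179.8, -0.0, 80.6]
force: [-3.5, 1.3, -0.6]
width: 0.0066
grip_force: 33.1
```

```bash
python3 jog.py '0 0 0 0 0 0.0015 0;0 0 0 0 0 0.0015 0.03;0 0 0 0 0 0.0 0.03;0 0 0 0 0 -0.06 0.03;0 0 0 0 0 -0.12 0.03'
python3 jog.py '0 0 0 0 0 0 0.08'
python3 - <<'E'
from h import *
p=manip.camera_params("wrist");f=manip.grab_frame("wrist");g=cv2.cvtColor(f,cv2.COLOR_RGB2HSV)
m=((g[...,2]<140)&(g[...,1]<60)).astype(np.uint8)*255
X=proj(p,np.array([.5403,-.3451,.042]));print(X)
u,v=X.astype(int);q=np.zeros_like(m);q[v-75:v+75,u-130:u+130]=m[v-75:v+75,u-130:u+130]
q=cv2.morphologyEx(cv2.inRange(f,(20,20,20),(125,125,130))&q,cv2.MORPH_OPEN,np.ones((9,9)))
c=max(cv2.findContours(q,0,1)[0],key=cv2.contourArea);r=cv2.minAreaRect(c)
P=np.array([plane(p,a,b,.042)[:2] for a,b in cv2.boxPoints(r)]);print(r,P,P.mean(0))
cv2.imwrite("pics/w4.png",f[:,:,::-1])
E
python3 go.py .5403 -.3451 .16 170.6
```

```text
time_s: 19.6
tool_pos: [0.4557, -0.3306, 0.1548]
orientation: [180.0, -0.0, 80.7]
force: [0.8, -0.9, -0.8]
width: 0.0303
grip_force: 0.0
time_s: 19.73
tool_pos: [0.459, -0.3326, 0.1592]
orientation: [179.4, 0.3, 80.6]
force: [1.3, -0.8, 0.8]
width: 0.0473
grip_force: 0.0
[435.979  235.4454]
((431.99993896484375, 228.49996948242188), (143.99996948242188, 82.99998474121094), -0.0) [[ 0.4836 -0.3621]
 [ 0.4916 -0.3022]
 [ 0.5889 -0.3183]
 [ 0.5877 -0.3797]] [ 0.5379 -0.3406]
[ 0.0004  0.0842 -0.0029] [  0.1489   0.4311 -89.9628] q7 13.43800988196507 pos [ 0.4572 -0.3318  0.1565] [179.6308   0.1798  80.6362] w 0.0542925540619573 F [-0.7242 -0.7336 -0.884 ] 19.775
```

```bash
python3 jog.py '0 0 -10 0 0.017 0 0.08;0 0 -20 0 0.034 0 0.08;0 0 -30 0 0.051 0 0.08;0 0 -40 0 0.068 0 0.08;0 0 -50 0 0.084 0 0.08'
python3 jog.py '0 0 -10 0 0 0 0.08;0 0 -20 0 0 0 0.08;0 0 -30 0 0 0 0.08;0 0 -40 0 0 0 0.08;0 0 -40 0 0 0 0.08'
python3 go.py .5403 -.3445 .026 170.6
```

```text
time_s: 20.4
tool_pos: [0.5383, -0.3441, 0.152]
orientation: [180.0, -0.1, 131.0]
force: [-0.7, -0.7, 0.6]
width: 0.0805
grip_force: 0.0
time_s: 21.02
tool_pos: [0.5376, -0.3441, 0.152]
orientation: [179.9, -0.1, 170.5]
force: [0.5, -0.2, -0.3]
width: 0.08
grip_force: 0.0
[-0.0029 -0.0001  0.126 ] [ 0.0947 -0.068  -0.0757] q7 88.8491054822462 pos [ 0.5376 -0.3441  0.152 ] [179.9053  -0.0681 170.5243] w 0.08004287804264787 F [ 0.4733 -0.1617 -0.3334] 21.025
```

```bash
python3 jog.py '0 0 0 -0.003 0 0.035 0.08;0 0 0 -0.003 0 0.07 0.08;0 0 0 -0.003 0 0.1 0.08;0 0 0 -0.003 0 0.125 0.08;0 0 0 -0.003 0 0.126 0.08' 60
python3 jog.py '0 0 0 0 0 0 0.08;0 0 0 0 0 0 0.03;0 0 0 0 0 0 0.03;0 0 0 0 0 0 0.03;0 0 0 0 0 0 0.03' 60
python3 go.py .5403 -.3445 .026 170.6
```

```text
time_s: 21.65
tool_pos: [0.5397, -0.3442, 0.0251]
orientation: [179.9, -0.2, 170.6]
force: [0.4, 0.6, 0.3]
width: 0.0801
grip_force: 0.0
time_s: 22.28
tool_pos: [0.5417, -0.3456, 0.029]
orientation: [-179.9, 0.1, 170.6]
force: [-0.9, 0.4, 6.4]
width: 0.0543
grip_force: 66.8
[0.0016 0.0008 0.003 ] [-0.073   0.1214  0.0012] q7 84.00104254183503 pos [ 0.5417 -0.3456  0.029 ] [-179.927     0.1214  170.6013] w 0.05427306960124349 F [-0.8958  0.4361  6.3969] 22.275
```

```bash
python3 jog.py '0 0 0 0 0 -0.02 0.03;0 0 0 0 0 -0.06 0.03;0 0 0 0 0 -0.11 0.03;0 0 0 0 0 -0.16 0.03;0 0 0 0 0 -0.225 0.03'
python3 jog.py '0 0 0 0 0 0 0.03'
python3 go.py .546 .326 .25 188.3
```

```text
time_s: 22.9
tool_pos: [0.5389, -0.3443, 0.25]
orientation: [179.9, -0.2, 170.6]
force: [1.3, -0.6, -9.4]
width: 0.0546
grip_force: 66.8
time_s: 23.02
tool_pos: [0.5434, -0.3453, 0.2559]
orientation: [-179.8, 0.5, 170.6]
force: [1.3, -0.5, -8.2]
width: 0.0547
grip_force: 67.0
[0.1067 0.6628 0.0023] [ -0.2993   0.504  -17.6595] q7 92.24966828035595 pos [ 0.5434 -0.3453  0.2559] [-179.7825    0.5418  170.6414] w 0.054672771397303296 F [ 1.2704 -0.4839 -8.1656] 23.025
```

```bash
python3 jog.py '0 0 -1 0.006 0.04 0 0.03;0 0 -3 0.014 0.085 0 0.03;0 0 -4 0.022 0.135 0 0.03;0 0 -6 0.03 0.185 0 0.03;0 0 -8 0.038 0.235 0 0.03'
python3 jog.py '0 0 -2 0 0.05 0 0.03;0 0 -4 0 0.1 0 0.03;0 0 -6 0 0.15 0 0.03;0 0 -8 0 0.2 0 0.03;0 0 -9.6 0 0.25 0 0.03'
python3 go.py .546 .326 .25 188.3
```

```text
time_s: 23.65
tool_pos: [0.5396, -0.1054, 0.2477]
orientation: [180.0, -0.2, 178.7]
force: [1.5, 0.4, -8.4]
width: 0.0542
grip_force: 67.0
time_s: 24.28
tool_pos: [0.5459, 0.1435, 0.2477]
orientation: [-179.9, -0.2, -171.7]
force: [0.3, -0.5, -8.2]
width: 0.055
grip_force: 67.0
[-0.0263  0.1806 -0.0026] [-0.0608 -0.2362 -0.024 ] q7 59.32225330597028 pos [0.5459 0.1435 0.2477] [-179.9392   -0.2362 -171.7242] w 0.05496275380138953 F [ 0.2886 -0.4563 -8.2357] 24.275
```

```bash
python3 jog.py '0 0 0 -0.007 0.045 0 0.03;0 0 0 -0.014 0.09 0 0.03;0 0 0 -0.02 0.135 0 0.03;0 0 0 -0.0263 0.1806 0 0.03;0 0 0 -0.0263 0.1806 0 0.03'
python3 jog.py '0 0 0 0 0 0.05 0.03;0 0 0 0 0 0.1 0.03;0 0 0 0 0 0.1 0.03;0 0 0 0 0 0.1 0.03'
python3 - <<'E'
from h import *
pt,ps=manip.camera_params("top"),manip.camera_params("side")
for a,b in(((13,50),(325,57)),((152,32),(550,102)),((174,203),(315,256)),((35,222),(72,188))):
    print(*tri(pt,(150+a[0]/2.5-.3,200+a[1]/2.5-.3),ps,(145+b[0]/5-.4,185+b[1]/5-.4)))
E
python3 go.py .546 .326 .034 188.3
```

```text
time_s: 24.9
tool_pos: [0.5441, 0.3301, 0.2478]
orientation: [179.9, -0.3, -171.3]
force: [0.2, -0.2, -8.2]
width: 0.0544
grip_force: 67.5
time_s: 25.4
tool_pos: [0.5481, 0.3257, 0.1503]
orientation: [180.0, 0.0, -171.8]
force: [0.8, 0.1, -7.5]
width: 0.0543
grip_force: 69.8
[0.6102 0.4134 0.0192] 0.003636250608269311
[0.6289 0.2636 0.0228] 0.003642294780878985
[0.4467 0.2368 0.0189] 0.0014727565185627073
[0.4264 0.3837 0.0206] 0.0028938159681636258
[0.002  0.0005 0.1163] [ 0.0442  0.0112 -0.0766] q7 38.97092472603319 pos [0.5481 0.3257 0.1503] [ 179.9557    0.0112 -171.7766] w 0.05427778308210286 F [ 0.7769  0.1118 -7.485 ] 25.4
```

```bash
python3 jog.py '0 0 0 0.002 0 0.03 0.03;0 0 0 0.002 0 0.06 0.03;0 0 0 0.002 0 0.085 0.03;0 0 0 0.002 0 0.105 0.03;0 0 0 0.002 0 0.112 0.03'
python3 jog.py '0 0 0 0 0 0.002 0.03;0 0 0 0 0 0.004 0.03;0 0 0 0 0 0.004 0.03'
python3 go.py .546 .326 .034 188.3
```

```text
time_s: 26.02
tool_pos: [0.5458, 0.325, 0.0368]
orientation: [-180.0, -0.1, -171.8]
force: [-0.3, -0.6, -6.9]
width: 0.0545
grip_force: 69.6
time_s: 26.4
tool_pos: [0.5463, 0.3255, 0.0343]
orientation: [180.0, 0.1, -171.8]
force: [-0.2, -0.3, -8.1]
width: 0.0543
grip_force: 69.7
[0.0002 0.0006 0.0003] [ 0.0167  0.051  -0.0792] q7 33.88705627975796 pos [0.5463 0.3255 0.0343] [ 179.9833    0.051  -171.7792] w 0.05433895012469152 F [-0.1898 -0.3087 -8.0506] 26.4
```

```bash
python3 jog.py '0 0 0 0 0 0.002 0.03;0 0 0 0 0 0.003 0.03;0 0 0 0 0 0.003 0.03'
python3 jog.py '0 0 0 0 0 0 0.072;0 0 0 0 0 0 0.072;0 0 0 0 0 0 0.072;0 0 0 0 0 0 0.072'
python3 jog.py '0 0 0 0 0 -0.02 0.072;0 0 0 0 0 -0.06 0.072;0 0 0 0 0 -0.12 0.072;0 0 0 0 0 -0.18 0.072;0 0 0 0 0 -0.22 0.072'
python3 jog.py '0 0 0 0 -0.05 0 0.072;0 0 0 -0.03 -0.1 0 0.072;0 0 0 0 -0.15 0 0.072;0 0 0 0 -0.15 0 0.072'
python3 - <<'E'
from h import *
f=manip.grab_frame("side");t=manip.grab_frame("top")
cv2.imwrite("pics/f.png",np.hstack([cv2.resize(f[100:370,130:530,::-1],(430,290)),cv2.resize(t[150:320,140:340,::-1],(340,290))]))
E
```

```text
time_s: 26.78
tool_pos: [0.5463, 0.3254, 0.032]
orientation: [-180.0, 0.1, -171.8]
force: [-2.7, -3.0, 3.7]
width: 0.0543
grip_force: 71.2
time_s: 27.28
tool_pos: [0.546, 0.3254, 0.0308]
orientation: [180.0, 0.0, -171.8]
force: [-0.4, 0.5, 0.2]
width: 0.0717
grip_force: 0.0
time_s: 27.9
tool_pos: [0.5461, 0.3262, 0.2556]
orientation: [179.9, 0.2, -171.7]
force: [1.1, 0.2, -0.6]
width: 0.0719
grip_force: 0.0
time_s: 28.4
tool_pos: [0.5673, 0.1714, 0.2512]
orientation: [-179.8, -0.0, -172.2]
force: [0.3, -0.0, 0.6]
width: 0.072
grip_force: 0.0
```

View pics/f.png

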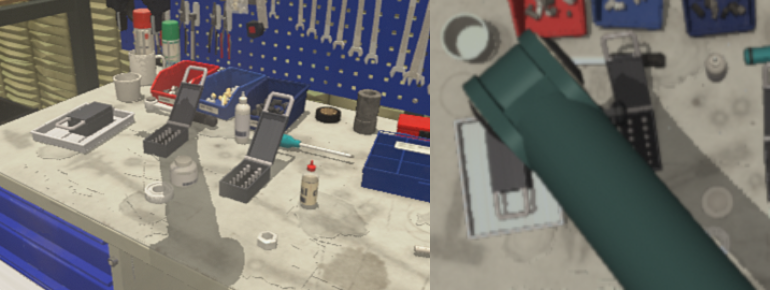

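The picture shows the shut case lying flat in the tray at (87,120) in the side crop and (515,185) in the top crop. The other two stand wide open, and the bystanders are in place.

```bash
python3 -c "
from cell import manip
print(manip.close_job())"
```

```text
the job is handed in; nothing more can be done
None
```

The job is handed in: the stiff case, the right-hand one as seen from the robot, is shut and lies flat in the reject tray; the other two cases stand wide open where they were, and in the last picture the other things on the bench look undisturbed.

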